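Hold up the uncapped vial with its lifting key

TASK

One of the three vials in the block has no cap. Press the spring-loaded lifting key straight across from it, and no other key, until the key's top is level with the steel rail beside the keys (half its travel, never to the bottom), so that the vial stands partly raised for me to screw its cap on, and keep the key held there: finish while still pressing it. Do not touch the vials, and leave the bottles and the loose cap where they are.

Things in the scene. Friction and masses are not known exactly. Their poses are not given: they have to be found in the camera images.
- block: Grey vial block fixed to the bench, 156 (x) by 200 (y) by 70 high; origin at the centre of its underside, z up; yaw within 0.5 rad of the robot's x. Three wells in a row along its y (x = +36; y = +60 left, 0 middle, -60 right), three keys in a row on the robot's side (x = -42, same y).
- rail_top (a point): Middle of the top edge of the steel rail on the block, 6 wide, 190 long along the block's y, between keys and wells (block x = -10). 92 above the bench, 22 above the deck: the level of a key's top at half travel.
- key_left (a joint): Travel of the left lifting key in m: 0 up, grows as it is pressed straight down, 0.012 half travel (top level with the rail), 0.024 bottom stop. Its spring pushes up with about 2.5 N at 0, 7.5 N at half, 12.6 N at the bottom and returns it when let go. The well straight across (same y in the block) has a lifter that it raises by the same distance.
- key_left_top (a point): Centre of the top face of the left key, a white flat pad 32 (block x) by 34 (block y) by 8 thick on a steel stem; moves down with the key. 104 above the bench when up; keys are 60 apart, 26 free between pads.
- well_left (a point): Centre of the mouth of the left well, at the deck, 70 above the bench; the well is 25.5 in diameter.
- key_middle (a joint): Travel of the middle lifting key in m: 0 up, grows as it is pressed straight down, 0.012 half travel (top level with the rail), 0.024 bottom stop. Its spring pushes up with about 2.5 N at 0, 7.5 N at half, 12.6 N at the bottom and returns it when let go. The well straight across (same y in the block) has a lifter that it raises by the same distance.
- key_middle_top (a point): Centre of the top face of the middle key, a white flat pad 32 (block x) by 34 (block y) by 8 thick on a steel stem; moves down with the key. 104 above the bench when up; keys are 60 apart, 26 free between pads.
- well_middle (a point): Centre of the mouth of the middle well, at the deck, 70 above the bench; the well is 25.5 in diameter.
- key_right (a joint): Travel of the right lifting key in m: 0 up, grows as it is pressed straight down, 0.012 half travel (top level with the rail), 0.024 bottom stop. Its spring pushes up with about 2.5 N at 0, 7.5 N at half, 12.6 N at the bottom and returns it when let go. The well straight across (same y in the block) has a lifter that it raises by the same distance.
- key_right_top (a point): Centre of the top face of the right key, a white flat pad 32 (block x) by 34 (block y) by 8 thick on a steel stem; moves down with the key. 104 above the bench when up; keys are 60 apart, 26 free between pads.
- well_right (a point): Centre of the mouth of the right well, at the deck, 70 above the bench; the well is 25.5 in diameter.
- open_vial: The vial without a cap: open-mouthed amber glass, 24 in diameter, 75 tall, 19 wide at the neck; origin at the centre of its underside, z up. It stands in one of the three wells, origin 25 above the bench (45 deep in the well), its mouth 30 above the deck.
- capped_vial_1: A like vial closed with a black screw cap 25 in diameter and 18 tall, 84 tall in all; stands in another well, its cap top 39 above the deck; origin at the centre of its underside.
- capped_vial_2: A like vial closed with a black screw cap 25 in diameter and 18 tall, 84 tall in all; stands in another well, its cap top 39 above the deck; origin at the centre of its underside.
- reagent_bottle: Bystander: amber bottle with a cap, 68 in diameter, 165 tall, loose, beyond the block's left (+y) end; origin at the centre of its underside.
- white_bottle: Bystander: white bottle, 60 in diameter, 155 tall, loose, beyond the block's right (-y) end; origin at the centre of its underside.
- cap: Bystander: loose black screw cap, 25 in diameter, 18 tall, on the bench beyond the block's right end; origin at the centre of its underside.
Things that resemble listed ones, but are neither listed nor needed, are in the scene too. Leave any pink or red look-alike of the capped_vial_1 alone.

How it is judged:
By the outcome, as a careful person would: the job done as asked, in the order asked, and still so for the second after the job is handed in, while the arm keeps its last pose, push and grip.
It also fails if it takes over 29 s, if anything falls off the work surface, if the arm or the gripper's body presses on something with over 40 N, if the wrist force passes 120 N, or if a joint passes its speed limit or range.

ROBOT

A 6-joint arm with a two-finger parallel gripper is mounted at the origin on the work surface. World frame = base frame: x ahead of the robot, y to its left, z up, the work surface at z = 0. Lengths are in m, angles in rad, forces in N, time in s.
With the tool pointing down it reaches from about 0.375 to 0.975 m from the base axis. Payload 3.8 kg.
Tool frame: the origin (TCP) lies on the centre line of the jaws, within the pads' length; the fingertips stand 8 mm ahead of it and the grasp point (between the pads) lies 11 mm behind it (ctrl.tip_reach is the distance from the TCP to the fingertips, in m); z points along the fingers, y is the direction in which the jaws open and shut (so a half turn about z gives the same grasp; the last joint's range is limited). The gripper opens to 88 mm and grips with 3 to 60 N. Pads are 18 mm wide; open, the fingers measure 123 mm over their backs; the gripper's body (75 mm by 187 mm) begins 45 mm behind the grasp point.
Start: joints at [-1.233, 0.264, 1.604, -0, 1.274, -0.037], TCP at [0.247, -0.628, 0.247] pointing down, gripper open.
Joint ranges: [-2.63, 2.63], [-0.94, 2.18], [0.31, 2.57], [-1.31, 4.45], [0, 2.66], [-2.55, 2.55]. Speed limits (rad/s): [2.57, 2.57, 3.14, 3.14, 3.14, 3.14].

INTERFACE

Orientations are given as a rotation vector (axis times angle).
In Python, from cell import ctrl gives the robot as it stands.
- The arm moves only by the tool play_rows, never from a script. Its argument "deltas" is a list of rows, each an object with "xyz": the shift along the tool's x, y, z in m, a list of three; "yaw": the turn about the tool's z in degrees. A call has exactly 5 rows; each row shifts and turns the commanded pose from where the row before left it, along the tool's axes as they then stand; what a row does not reach is not made up. A row lasts 1/12 s, in which the tool goes at most 41.7 mm and 7.16 degrees, less where a joint would pass 70% of its speed; a pose out of reach is approached as far as the arm can. A call is refused whole if a number of a shift passes 0.0417 or a number of a turn 7.16, either way. A call with a gripper value outside its range is refused whole. "claw" is the finger opening in m, from 0 to 0.0881, set as the call begins (left out, the last holds). The fingers move at their own pace and stop on an object; "grip_force" is the grip in N (left out, the last holds). Time passes only in rows, so rows that do not move let the fingers close, or fill a call up. It gives the time, the measured TCP pose, the force and the opening at its end, in the units of the state.
- ctrl.read_state(): the state, without advancing time (a new reading comes with each control period).
- ctrl.get_image(name): name is "side" or "top" or "wrist"; returns the picture (400x640x3 uint8, red, green, blue); there is no depth.
- ctrl.get_calibration(name): a dict with "mtx" (3x3 intrinsics, pixels), "distortion" ([k1, k2, p1, p2, k3] as OpenCV has them; the pictures are not rectified), "R" (3x3) and "t" (3): a world point X has camera coordinates R X + t; the wrist camera has in their place "T_tool_cam" (4x4, takes a point from camera to tool coordinates, whose origin is the TCP and whose axes are the flange's). Camera axes: x right, y down, z forward; pixel columns grow to the right and rows downward; lengths in m; the calibration is good to about 2 mm. A picture is of the moment at which its call begins: read the wrist's pose just before it. get_calibration takes no time and is no camera call.
- ctrl.sign_off(): hands the job in, once; it reports no verdict.
The state is a dict: "t": time; "qpos": joint angles; "joint_vel": joint speeds; "effort": joint torques, N m; "eef_pos": TCP position; "ee_rot": TCP orientation; "wrist_force": force on the tool from outside, world axes, zero at the start; "wrist_torque": the same for the moment, N m; "width": finger opening in m.
Only numpy, scipy, OpenCV 4.12 (cv2) and the standard library are available. Lean on these libraries where they do the work, as an engineer would, in place of code of your own. Each camera call takes 0.05 s, during which the arm holds its last target.

## Working session

There is one attempt and no reset: what is moved stays moved. The work goes in short steps, Python scripts to look and compute and a tool call to move; the robot and the scene stay as the last step left them, time stands still between calls to the robot, and variables do not carry over. Pictures are saved under pics/ and viewed, and the job is handed in when it is done.

Besides the shell and the picture viewer there is one more tool, called after ">>>" by a JSON object that holds its "method" and its "body". play_rows: Moves the arm, as the interface text tells. Its arguments: {"type":"object","properties":{"deltas":{"type":"array","items":{"type":"object","properties":{"xyz":{"type":"array","items":{"type":"number"}},"yaw":{"type":"number"}}}},"claw":{"type":"number"},"grip_force":{"type":"number"}},"required":["deltas"]}

```bash
mkdir -p pics; ls
python3 - <<'E'
from cell import ctrl
import cv2
s=ctrl.read_state();print(s)
for n in("side","top"):
    cv2.imwrite(f"pics/{n}0.png",ctrl.get_image(n)[:,:,::-1])
    print(n,ctrl.get_calibration(n))
print(ctrl.get_calibration("wrist"),ctrl.tip_reach)
E
```

```text
pics
{'t': 0.0, 'qpos': array([-1.23289199e+00,  2.64732123e-01,  1.60535045e+00,  2.41902754e-05,
        1.27367048e+00, -3.69315895e-02]), 'joint_vel': array([-0.00105062,  0.00078263,  0.00242028, -0.00016358,  0.00076295,
        0.00108533]), 'effort': array([-2.01352719e-03, -5.02124870e+01, -3.56871951e+01,  7.25560240e-02,
        2.96137249e-02, -1.97910731e-04]), 'eef_pos': array([ 0.24689275, -0.62750211,  0.24541485]), 'ee_rot': array([-3.08447903e+00, -5.84940422e-01,  4.72525090e-04]), 'wrist_force': array([ 0.78394933,  1.2147951 , -0.02127231]), 'wrist_torque': array([-0.01261146,  0.01103463, -0.02920781]), 'width': 0.08818006254711912}
side {'mtx': array([[437.0772314 ,   0.        , 319.31052166],
       [  0.        , 437.0772314 , 202.61616446],
       [  0.        ,   0.        ,   1.        ]]), 'distortion': array([-0.10811233,  0.        ,  0.        ,  0.        ,  0.        ]), 'R': array([[ 0.84139503, -0.54033871, -0.0094066 ],
       [-0.39899111, -0.60936567, -0.6851858 ],
       [ 0.36450035,  0.58026507, -0.72830759]]), 't': array([-0.4841912 ,  0.29
[... 391 characters left out ...]
9096426, -0.01498247, -0.99574145]]), 't': array([0.02479566, 0.58292614, 0.89273781])}
{'mtx': array([[312.14835177,   0.        , 320.61565332],
       [  0.        , 312.14835177, 200.22701581],
       [  0.        ,   0.        ,   1.        ]]), 'distortion': array([-0.05646874,  0.        ,  0.        ,  0.        ,  0.        ]), 'T_tool_cam': array([[ 8.28046085e-04, -9.48536230e-01, -3.16667545e-01,
         8.28012437e-02],
       [ 9.99999557e-01,  9.26975328e-04, -1.61759439e-04,
        -2.75462836e-07],
       [ 4.46977690e-04, -3.16667271e-01,  9.48536578e-01,
        -1.38205622e-01],
       [ 0.00000000e+00,  0.00000000e+00,  0.00000000e+00,
         1.00000000e+00]])} 0.008
```

View pics/side0.png

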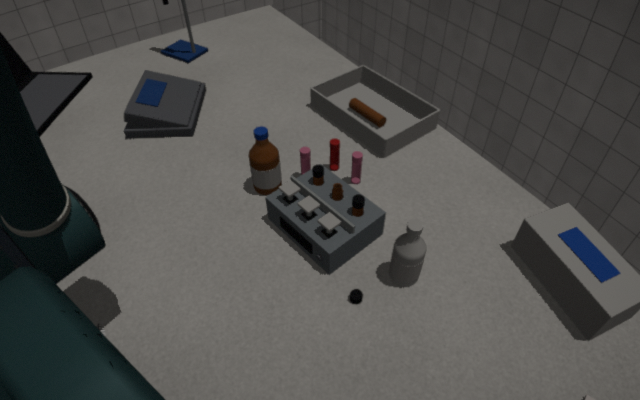

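View pics/top0.png

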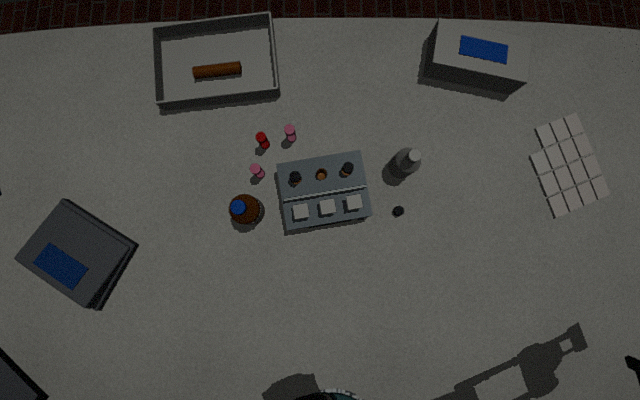

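The block is at about (323,190) in the top view. The vials are at about (295,178), (321,174) and (347,170), and the keys at (300,211), (327,207) and (354,202). The middle vial looks amber and open, while the other two have black caps. Red and pink look-alikes stand outside the block at (262,140), (290,132) and (257,171). I'll check this in enlarged crops.

Run:
```python
import cv2,numpy as np
a=cv2.imread("pics/top0.png")[140:240,265:385]
b=cv2.imread("pics/side0.png")[140:270,255:395]
a=cv2.resize(a,None,fx=5,fy=5,interpolation=cv2.INTER_CUBIC)
b=cv2.resize(b,None,fx=5,fy=5,interpolation=cv2.INTER_CUBIC)[:600]
f=lambda i:np.clip(i.astype(float)*1.7,0,255).astype('uint8')
cv2.imwrite("pics/topc.png",f(a));cv2.imwrite("pics/sidec.png",f(b)[:600,:800])
```

```text
(no output)
```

View pics/topc.png

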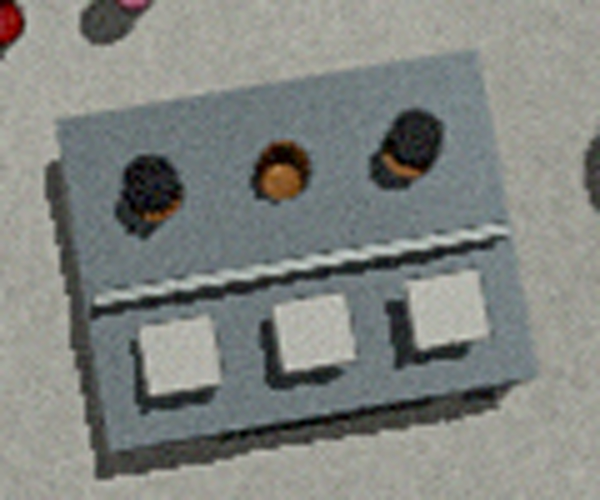

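View pics/sidec.png

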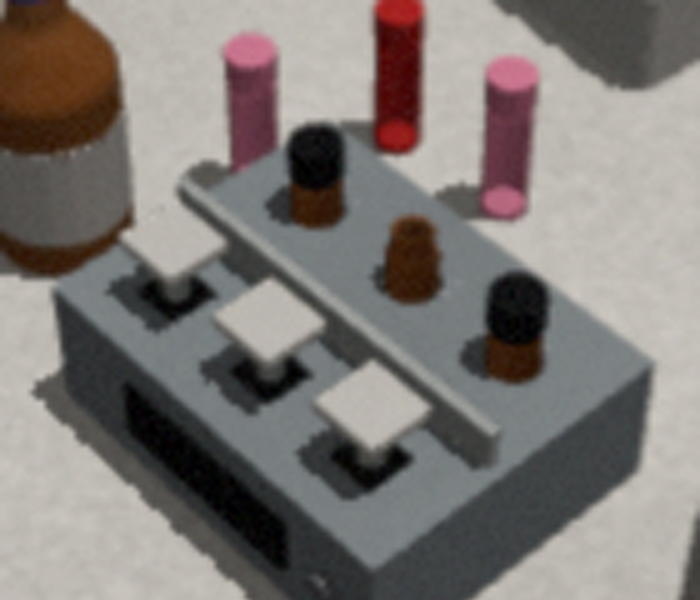

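The middle vial is open-mouthed: amber at (321,174) in the top view, neck with no cap in the side view. Both neighbours have black caps, so I'll press the middle key (top 327,207). Next I fit the block pose from both cameras.

```bash
cat > h.py <<'E'
import numpy as np,cv2
from scipy.optimize import least_squares
from cell import ctrl
def proj(n,P):
    c=ctrl.get_calibration(n)
    return cv2.projectPoints(np.array(P,float),cv2.Rodrigues(c["R"])[0],c["t"],c["mtx"],c["distortion"])[0][:,0]
def blk(p,L):
    x,y,a=p; L=np.array(L,float); c,s=np.cos(a),np.sin(a)
    return np.c_[x+c*L[:,0]-s*L[:,1],y+s*L[:,0]+c*L[:,1],L[:,2]]
E
python3 - <<'E'
from h import *
K=[(-.042,.06,.104),(-.042,0,.104),(-.042,-.06,.104)]
D=[(.078,.1,.07),(.078,-.1,.07),(-.078,-.1,.07),(-.078,.1,.07)]
top=K+D; tp=np.array([(179,355),(315,331),(447,308),(58,120),(478,52),(535,375),(112,450)])
side=K+[D[3],D[2],D[1]]; sp=np.array([(174,240),(269,324),(373,407),(55,292),(372,570),(652,362)])
tp=(tp+.5)/5-.5+(265,140); sp=(sp+.5)/5-.5+(255,140)
ft=lambda p:(proj("top",blk(p,top))-tp).ravel()
fs=lambda p:(proj("side",blk(p,side))-sp).ravel()
for nm,f in(("top",ft),("side",fs),("both",lambda p:np.r_[ft(p),fs(p)])):
    r=least_squares(f,[.6,0,0.1]);print(nm,r.x.round(4),np.abs(r.fun).max().round(2),r.fun.round(1))
    print(" keys",blk(r.x,K).round(4).tolist())
E
```

```text
top [0.5965 0.0111 0.1551] 0.83 [ 0.2 -0.1 -0.2  0.2  0.1  0.2 -0.5 -0.3  0.1 -0.8  0.8  0.4 -0.5  0.2]
 keys [[0.5457, 0.0639, 0.104], [0.555, 0.0046, 0.104], [0.5643, -0.0546, 0.104]]
side [0.5965 0.0129 0.1615] 0.89 [-0.4  0.1 -0.  -0.8 -0.  -0.3 -0.9 -0.5  0.5  0.8  0.8  0.4]
 keys [[0.5454, 0.0654, 0.104], [0.5551, 0.0062, 0.104], [0.5647, -0.0531, 0.104]]
both [0.5965 0.0119 0.1572] 1.22 [-0.1  0.  -0.5  0.2 -0.2  0.2 -0.9 -0.2 -0.3 -0.8  0.6  0.4 -0.7  0.3
 -0.1  0.3  0.2 -0.5  0.1  0.1 -0.6 -0.4  0.5  1.2  1.1  1. ]
 keys [[0.5456, 0.0645, 0.104], [0.555, 0.0053, 0.104], [0.5644, -0.054, 0.104]]
```

>>> {"method": "play_rows", "body": {"deltas": [{"xyz": [0.0259,-0.0238,0],"yaw": 0},{"xyz": [0.0259,-0.0238,0],"yaw": 0},{"xyz": [0.0259,-0.0238,0],"yaw": 0},{"xyz": [0.0259,-0.0238,0],"yaw": 0},{"xyz": [0.0259,-0.0238,0],"yaw": 0}], "claw": 0, "grip_force": 10}}

```text
t: 0.52
eef_pos: [0.3242, -0.4682, 0.246]
ee_rot: [-3.086, -0.584, 0.0]
wrist_force: [0.8, 0.1, 0.0]
width: 0.0572
```

>>> {"method": "play_rows", "body": {"deltas": [{"xyz": [0.0259,-0.0238,0],"yaw": 0},{"xyz": [0.0259,-0.0238,0],"yaw": 0},{"xyz": [0.0259,-0.0238,0],"yaw": 0},{"xyz": [0.0259,-0.0238,0],"yaw": 0},{"xyz": [0.0259,-0.0238,0],"yaw": 0}]}}

```text
t: 0.93
eef_pos: [0.4011, -0.31, 0.2463]
ee_rot: [-3.086, -0.585, 0.0]
wrist_force: [0.3, -0.4, 0.1]
width: 0.0232
```

>>> {"method": "play_rows", "body": {"deltas": [{"xyz": [0.0259,-0.0238,0],"yaw": 0},{"xyz": [0.0259,-0.0238,0],"yaw": 0},{"xyz": [0.0259,-0.0238,0],"yaw": 0},{"xyz": [0.0259,-0.0238,0],"yaw": 0},{"xyz": [0.0259,-0.0238,0],"yaw": 0}]}}

```text
t: 1.35
eef_pos: [0.4781, -0.1519, 0.2464]
ee_rot: [-3.086, -0.585, 0.001]
wrist_force: [-0.4, -0.4, 0.6]
width: 0.0002
```

>>> {"method": "play_rows", "body": {"deltas": [{"xyz": [0.0259,-0.0238,0],"yaw": 0},{"xyz": [0.0259,-0.0238,0],"yaw": 0},{"xyz": [0.0259,-0.0238,0],"yaw": 0},{"xyz": [0.0259,-0.0238,0],"yaw": 0},{"xyz": [0.0259,-0.0238,0],"yaw": 0}]}}

```text
t: 1.77
eef_pos: [0.555, 0.0062, 0.2463]
ee_rot: [-3.087, -0.586, 0.001]
wrist_force: [0.2, -0.7, 1.0]
width: 0.0006
```

>>> {"method": "play_rows", "body": {"deltas": [{"xyz": [0,0,0],"yaw": 4},{"xyz": [0,0,0],"yaw": 4},{"xyz": [0,0,0],"yaw": 4.5},{"xyz": [0,0,0],"yaw": 0},{"xyz": [0,0,0],"yaw": 0}]}}

```text
t: 2.18
eef_pos: [0.5546, 0.0046, 0.2462]
ee_rot: [-3.132, -0.249, 0.001]
wrist_force: [0.4, 0.2, -0.1]
width: 0.0003
```

```bash
cat >> h.py <<'E'
from scipy.spatial.transform import Rotation as Ro
def wproj(s,P):
    c=ctrl.get_calibration("wrist");T=np.eye(4);T[:3,:3]=Ro.from_rotvec(s["ee_rot"]).as_matrix();T[:3,3]=s["eef_pos"]
    M=np.linalg.inv(T@c["T_tool_cam"])
    return cv2.projectPoints(np.array(P,float),cv2.Rodrigues(M[:3,:3])[0],M[:3,3],c["mtx"],c["distortion"])[0][:,0]
E
python3 - <<'E'
from h import *
s=ctrl.read_state();im=ctrl.get_image("wrist")[:,:,::-1].copy()
np.save("s1.npy",np.r_[s["eef_pos"],s["ee_rot"]])
cv2.imwrite("pics/w1raw.png",im)
p=[.5965,.0119,.1572]
L=[(-.042+a*.016,y+b*.017,.104) for y in(.06,0,-.06) for a in(-1,1) for b in(-1,1)]+[(-.01,.095,.092),(-.01,-.095,.092)]
q=wproj(s,blk(p,L))
for u,v in q:
    if 0<u<640 and 0<v<400: cv2.circle(im,(int(u),int(v)),2,(0,255,0),-1)
print(q.round(1).tolist())
cv2.imwrite("pics/w1.png",im)
E
```

```text
[[274.9, 204.6], [239.4, 204.4], [273.4, 171.7], [236.7, 171.7], [337.9, 204.7], [302.1, 204.6], [338.6, 171.9], [301.6, 171.8], [400.6, 204.9], [365.1, 204.8], [403.5, 172.2], [366.8, 172.0], [219.7, 152.3], [420.5, 152.8]]
```

View pics/w1.png

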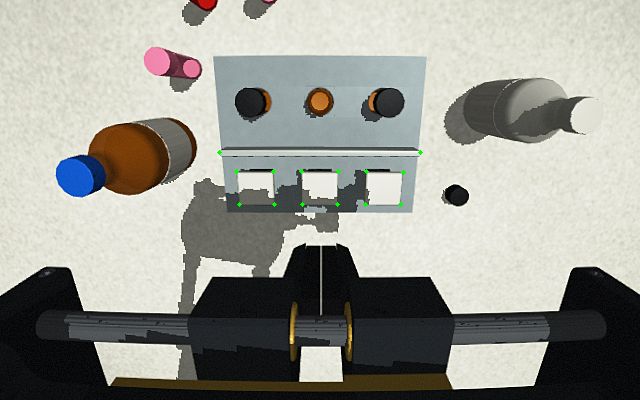

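The wrist view agrees with the fit: the projected pad corners, middle pad (302–338, 172–205), lie on the pad edges to about 1 px. Now I go down over the middle key.

>>> {"method": "play_rows", "body": {"deltas": [{"xyz": [0,0,0.024],"yaw": 0},{"xyz": [0,0,0.024],"yaw": 0},{"xyz": [0,0,0.024],"yaw": 0},{"xyz": [0,0,0.024],"yaw": 0},{"xyz": [0,0,0.018],"yaw": 0}]}}

```text
t: 2.65
eef_pos: [0.5537, 0.0041, 0.1306]
ee_rot: [-3.132, -0.248, 0.003]
wrist_force: [0.0, -0.1, 0.1]
width: 0.0004
```

>>> {"method": "play_rows", "body": {"deltas": [{"xyz": [0,0,0],"yaw": 0},{"xyz": [0,0,0],"yaw": 0},{"xyz": [0,0,0],"yaw": 0},{"xyz": [0,0,0],"yaw": 0},{"xyz": [0,0,0],"yaw": 0}]}}

```text
t: 3.07
eef_pos: [0.5562, 0.0044, 0.1346]
ee_rot: [3.132, 0.246, 0.005]
wrist_force: [0.7, -0.2, -0.2]
width: 0.0006
```

Run:
```python
from h import *
print(ctrl.read_state())
a=ctrl.get_image("side")[:,:,::-1];b=ctrl.get_image("wrist")[:,:,::-1]
c=cv2.resize(a[110:260,235:395],None,fx=4,fy=4,interpolation=cv2.INTER_CUBIC)
cv2.imwrite("pics/s2.png",np.clip(c.astype(float)*1.5,0,255).astype('uint8'));cv2.imwrite("pics/w2.png",b)
```

```text
{'t': 3.0667, 'qpos': array([-3.69744853e-02,  1.36350827e-01,  1.97412784e+00,  3.35967161e-05,
        1.02779868e+00,  1.37704685e+00]), 'joint_vel': array([ 0.00107822,  0.00043323,  0.00693591,  0.00104873, -0.00192256,
        0.00166811]), 'effort': array([-2.42476008e-02, -3.93624151e+01, -3.19054270e+01,  2.41404591e-02,
       -7.31368689e-02, -3.60541322e-03]), 'eef_pos': array([0.55624579, 0.00435032, 0.13462522]), 'ee_rot': array([3.13159163, 0.24595438, 0.00517768]), 'wrist_force': array([ 0.72813427, -0.1975935 , -0.1846294 ]), 'wrist_torque': array([ 0.02158736, -0.01649635,  0.01092249]), 'width': 0.0005790783328002615}
```

View pics/s2.png

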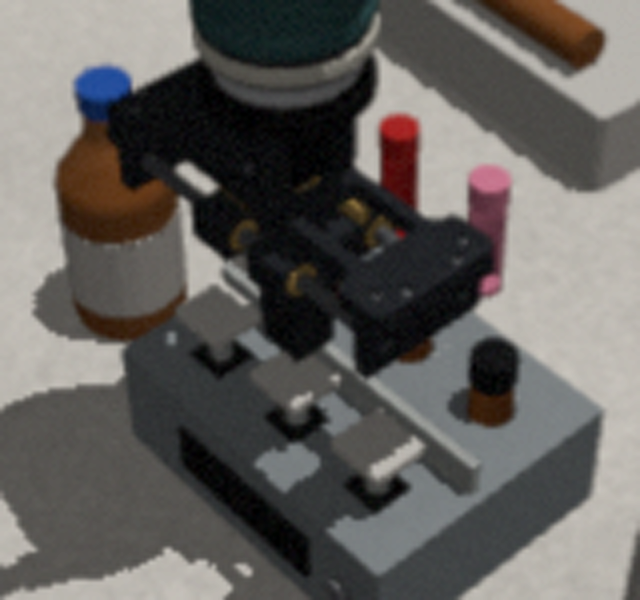

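View pics/w2.png

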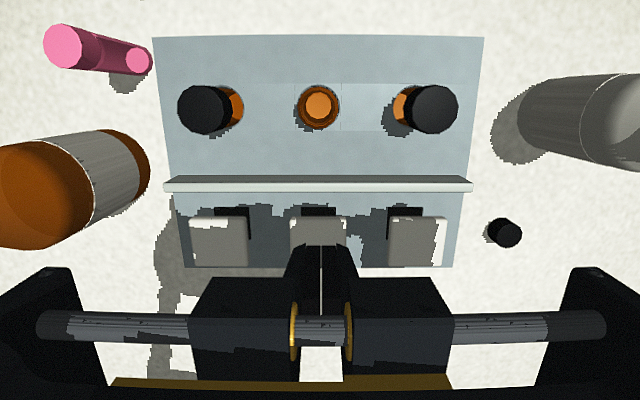

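The side crop shows the fingertips above the middle pad and the gripper body clear of the bottles. The wrist view puts the tip at column 321 against a pad centre at about 318. I go down close to the pad and then search for contact.

>>> {"method": "play_rows", "body": {"deltas": [{"xyz": [-0.001,0,0.006],"yaw": 0},{"xyz": [0,0,0.006],"yaw": 0},{"xyz": [0,0,0.006],"yaw": 0},{"xyz": [0,0,0],"yaw": 0},{"xyz": [0,0,0],"yaw": 0}]}}

```text
t: 3.58
eef_pos: [0.5531, 0.0043, 0.1136]
ee_rot: [-3.132, -0.246, 0.003]
wrist_force: [0.9, 0.3, -0.3]
width: 0.0003
```

>>> {"method": "play_rows", "body": {"deltas": [{"xyz": [0,0,0.002],"yaw": 0},{"xyz": [0,0,0],"yaw": 0},{"xyz": [0,0,0],"yaw": 0},{"xyz": [0,0,0],"yaw": 0},{"xyz": [0,0,0],"yaw": 0}]}}

```text
t: 4.0
eef_pos: [0.554, 0.0043, 0.1128]
ee_rot: [3.132, 0.246, 0.0]
wrist_force: [0.4, -0.1, -0.2]
width: 0.0003
```

>>> {"method": "play_rows", "body": {"deltas": [{"xyz": [0,0,0.002],"yaw": 0},{"xyz": [0,0,0],"yaw": 0},{"xyz": [0,0,0],"yaw": 0},{"xyz": [0,0,0],"yaw": 0},{"xyz": [0,0,0],"yaw": 0}]}}

```text
t: 4.42
eef_pos: [0.5542, 0.0043, 0.1111]
ee_rot: [3.132, 0.246, 0.001]
wrist_force: [0.2, -0.7, 4.3]
width: 0.0006
```

>>> {"method": "play_rows", "body": {"deltas": [{"xyz": [0,0,0.002],"yaw": 0},{"xyz": [0,0,0],"yaw": 0},{"xyz": [0,0,0],"yaw": 0},{"xyz": [0,0,0],"yaw": 0},{"xyz": [0,0,0],"yaw": 0}]}}

```text
t: 4.83
eef_pos: [0.5542, 0.0043, 0.1089]
ee_rot: [3.132, 0.246, 0.001]
wrist_force: [-0.2, -0.4, 4.2]
width: 0.0007
```

Contact came at TCP z ≈ 0.112, as expected for a 0.104 key top. Continuing the press towards TCP z ≈ 0.100.

>>> {"method": "play_rows", "body": {"deltas": [{"xyz": [0,0,0.002],"yaw": 0},{"xyz": [0,0,0.002],"yaw": 0},{"xyz": [0,0,0],"yaw": 0},{"xyz": [0,0,0],"yaw": 0},{"xyz": [0,0,0],"yaw": 0}]}}

```text
t: 5.25
eef_pos: [0.5542, 0.0043, 0.1051]
ee_rot: [3.132, 0.246, 0.001]
wrist_force: [0.1, -0.2, 5.9]
width: 0.0009
```

>>> {"method": "play_rows", "body": {"deltas": [{"xyz": [0,0,0.002],"yaw": 0},{"xyz": [0,0,0.001],"yaw": 0},{"xyz": [0,0,0],"yaw": 0},{"xyz": [0,0,0],"yaw": 0},{"xyz": [0,0,0],"yaw": 0}]}}

```text
t: 5.67
eef_pos: [0.5543, 0.0043, 0.1023]
ee_rot: [3.132, 0.246, 0.001]
wrist_force: [-0.8, 0.4, 7.3]
width: 0.0003
```

>>> {"method": "play_rows", "body": {"deltas": [{"xyz": [0,0,0],"yaw": 0},{"xyz": [0,0,0],"yaw": 0},{"xyz": [0,0,0],"yaw": 0},{"xyz": [0,0,0],"yaw": 0},{"xyz": [0,0,0],"yaw": 0}]}}

```text
t: 6.08
eef_pos: [0.5543, 0.0043, 0.1024]
ee_rot: [3.132, 0.246, 0.001]
wrist_force: [-1.5, 0.3, 7.0]
width: 0.0005
```

Run:
```python
from h import *
F=[];Z=[]
for i in range(5):
    a=ctrl.get_image("side")[:,:,::-1];s=ctrl.read_state();F.append(s["wrist_force"]);Z.append(s["eef_pos"])
s=ctrl.read_state();b=ctrl.get_image("wrist")[:,:,::-1]
np.save("s3.npy",np.r_[s["eef_pos"],s["ee_rot"]])
print(np.array(F).round(2),np.array(Z).round(4),s["t"])
cv2.imwrite("pics/s3raw.png",a);cv2.imwrite("pics/w3raw.png",b)
c=cv2.resize(a[160:260,255:375],None,fx=6,fy=6,interpolation=cv2.INTER_CUBIC)
cv2.imwrite("pics/s3.png",np.clip(c.astype(float)*1.7,0,255).astype('uint8'))
c=cv2.resize(b[60:340,140:520],None,fx=2,fy=2,interpolation=cv2.INTER_CUBIC)
cv2.imwrite("pics/w3.png",c)
```

```text
[[-0.9  -0.08  7.29]
 [-0.33 -0.28  8.05]
 [-0.66 -0.17  7.  ]
 [-2.18 -0.64  7.08]
 [-0.26 -0.16  7.66]] [[0.5543 0.0043 0.1023]
 [0.5543 0.0043 0.1023]
 [0.5543 0.0043 0.1024]
 [0.5543 0.0043 0.1023]
 [0.5543 0.0043 0.1023]] 6.3333
```

View pics/s3.png

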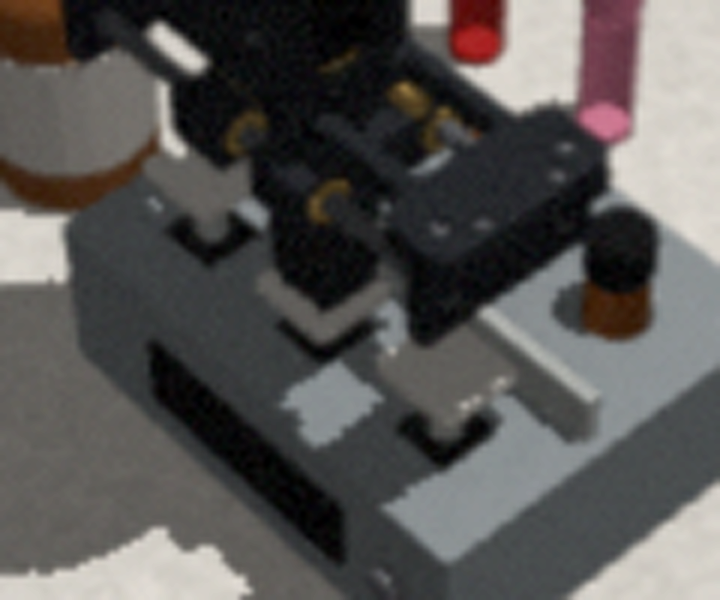

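View pics/w3.png

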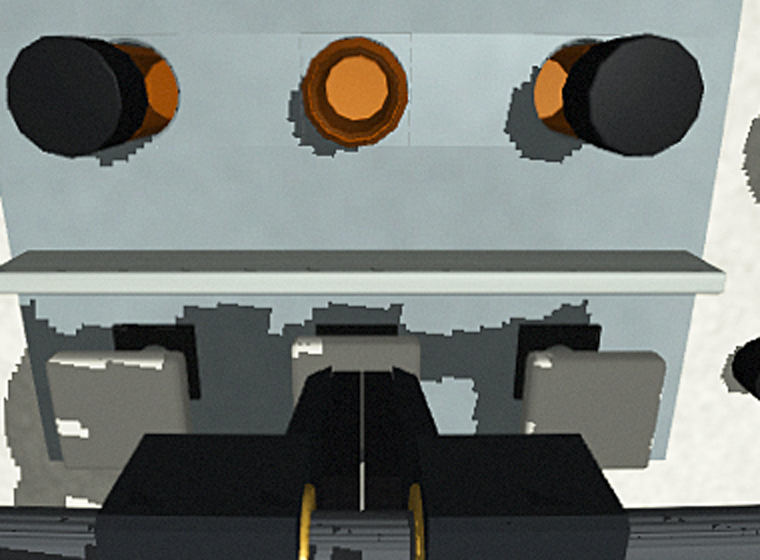

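The middle pad is pressed part way, and the pose says about 10 mm. The other keys are untouched. The force of about 7.4 N suggests closer to half travel, so I'll measure the pad height optically against its neighbours.

Run:
```python
import cv2,numpy as np
b=cv2.imread("pics/w3raw.png")
for n,(x0,x1) in dict(L=(155,245),M=(275,365),R=(395,485)).items():
    c=cv2.resize(b[215:290,x0:x1],None,fx=8,fy=8,interpolation=cv2.INTER_NEAREST)
    cv2.imwrite(f"pics/w3{n}.png",np.clip(c.astype(float)*1.1,0,255).astype('uint8'))
```

```text
(no output)
```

View pics/w3L.png

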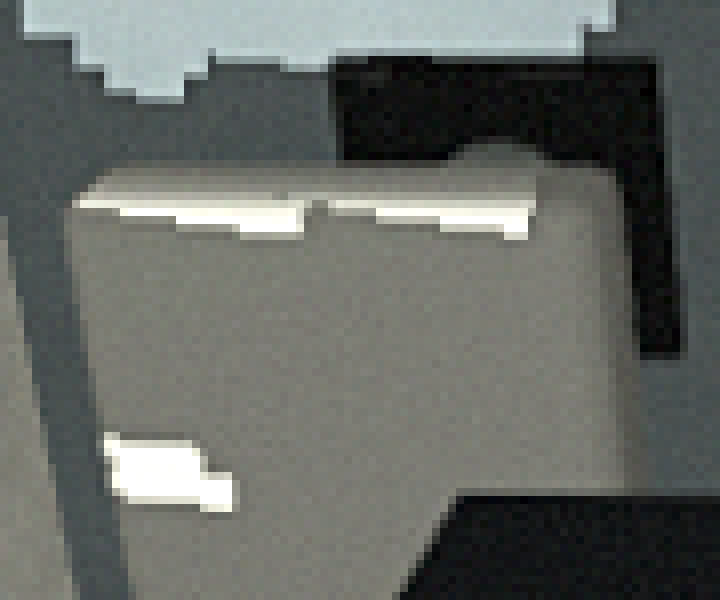

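View pics/w3M.png

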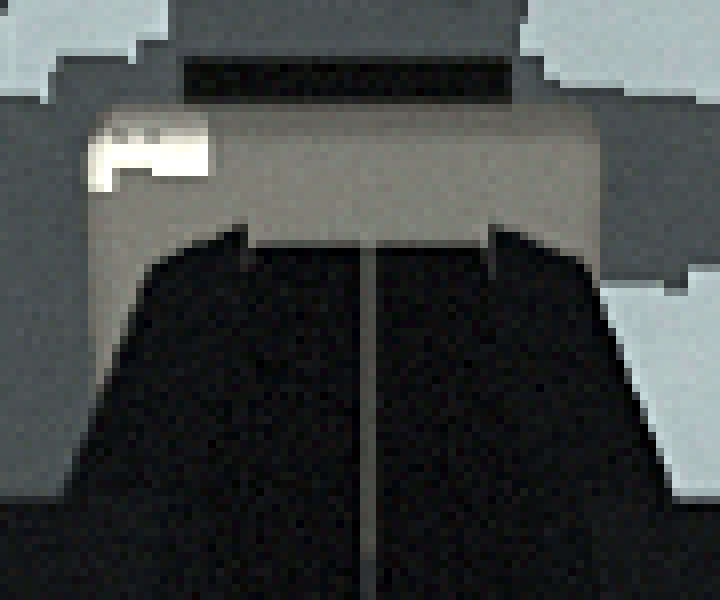

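View pics/w3R.png

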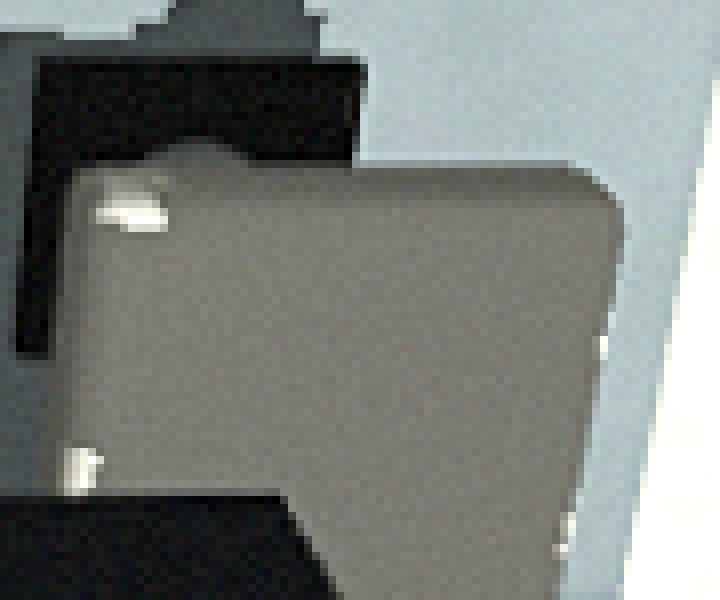

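Run:
```python
import cv2,numpy as np
b=cv2.imread("pics/w3raw.png").astype(int).sum(2)//3
print("M left");print(b[236:246,282:292]);print("M right");print(b[236:246,344:355])
print("L");print(b[243:256:2,160:170]);print("R");print(b[243:256:2,464:478])
print("rail L");print(b[184:210,130:150:1]);print("rail R");print(b[184:210,492:512])
```

```text
M left
[[ 70  75  66  80 195 227 253 128  86  89]
 [ 72  66  62  75 206 232 255 139 104 105]
 [ 68  73  62  64 179 206 240 133 104 112]
 [ 70  70  64  65  94  92  97 106 109 112]
 [ 69  69  69  68  98 106 110 112 109 111]
 [ 67  66  69  69  99 105 110 112 112 109]
 [ 67  71  68  66 102 105 105 112 112 111]
 [ 64  69  70  69 102 106 113 114 113 116]
 [ 67  70  68  62  98 104 105 110 107 111]
 [ 73  71  69  66 100 110 108 117 113 107]]
M right
[[110 113 113 114 108 108  74  69  68  75  65]
 [112 110 110 110 107 104  73  70  65  69  70]
 [109 114 109 114 107 104  70  61  66  66  68]
 [114 112 109 111 105 109  73  72  64  67  70]
 [114 110 114 109 107 104  72  71  71  72  69]
 [111 110 112 111 103 103  69  70  71  67  67]
 [111 107 115 109 105 103  68  68  71  71  71]
 [108 111 111 109 106 103  72  72  67  71  73]
 [119 113 111 112 105 101  70  65  75  67  67]
 [106 120 116 115 109 100  70  70  72  74  71]]
L
[[ 73  70  75 102 109 107 106 107 109 107]
 [ 72  72  67  89 111 112 109 111 112 113]
 [ 75  73  67  90 107 105 112 110 109 112]
 [ 73  75  73  76  97 110 108 110 111 108]
 [ 71  72
[... 4272 characters left out ...]
 235 234
  233 234]
 [211 209 207 207 208 213 211 210 211 200 221 239 239 239 236 236 236 236
  236 235]
 [209 207 211 210 210 209 211 206 212 201 228 242 237 237 235 235 235 236
  236 236]
 [211 211 209 208 207 212 212 209 213 202 226 237 238 236 236 235 235 235
  234 236]
 [191 191 190 191 194 192 192 192 188 192 225 234 234 233 232 234 234 234
  233 233]
 [166 164 163 164 163 162 158 169 194 209 230 234 234 233 235 233 232 232
  230 231]
 [214 217 212 208 206 206 199 215 235 235 234 234 235 233 234 234 234 233
  231 231]
 [242 240 240 239 238 237 237 233 231 232 233 236 234 236 235 236 234 234
  232 233]
 [238 239 238 237 237 236 235 233 233 233 236 236 237 236 236 236 235 236
  235 236]]
```

Run:
```python
from h import *
v=np.load("s3.npy");c=ctrl.get_calibration("wrist")
T=np.eye(4);T[:3,:3]=Ro.from_rotvec(v[3:]).as_matrix();T[:3,3]=v[:3];W=T@c["T_tool_cam"]
def ray(px):
    u=cv2.undistortPoints(np.array([px],float).reshape(-1,1,2),c["mtx"],c["distortion"])[:,0]
    return np.c_[u,np.ones(len(u))]@W[:3,:3].T
def z(pxs,w):
    r=ray(pxs);r=r/-r[:,2:]      # unit drop
    h=w/np.linalg.norm(r[0]-r[1]); return W[2,3]-h, W[:3,3]+h*(r[0]+r[1])/2
print("cam",W[:3,3])
print("rail",z([(132.0,198),(502.6,198)],.19),z([(133.2,203),(501.7,203)],.19))
print("outer",z([(162.6,243),(472.6,243)],.154),z([(164.9,255),(470.5,255)],.154))
for e in(63.8,64,64.2):
  print("mid",z([(317.5-e/2,241),(317.5+e/2,241)],.034))
```

```text
cam [0.63592047 0.0173159  0.24061042]
rail (np.float64(0.09157492691873978), array([0.58779227, 0.01149851, 0.09157493])) (np.float64(0.09150295517012677), array([0.58510289, 0.01099936, 0.09150296]))
outer (np.float64(0.10248468956749429), array([0.56811072, 0.00813652, 0.10248469])) (np.float64(0.1024524820676253), array([0.56149153, 0.00705458, 0.10245248]))
mid (np.float64(0.08990509145490858), array([0.56345448, 0.00751161, 0.08990509]))
mid (np.float64(0.0903766319857715), array([0.56368113, 0.0075423 , 0.09037663]))
mid (np.float64(0.090845236407753), array([0.56390636, 0.00757279, 0.09084524]))
```

Run:
```python
import cv2,numpy as np
b=cv2.imread("pics/w2.png").astype(int).sum(2)//3
print(b[218:246:2,285:295]);print(b[218:246:2,340:352])
b=cv2.imread("pics/w1raw.png").astype(int).sum(2)//3
print(b[170:206:3,298:308]);print(b[170:206:3,332:343])
```

```text
[[ 67  71  69  70  64  68  99 114 117 113]
 [ 69  69  64  64  64 171 206 227 224 225]
 [ 65  70  71  59 130 203 231 240 236 241]
 [ 70  69  65  57 112 198 233 245 247 254]
 [ 73  69  70  62  94 200 248 119  89  93]
 [ 71  67  66  68  67 186 113 102 110 109]
 [ 69  70  71  66  73  97 106 113 114 113]
 [ 69  71  73  69  76 100 110 113 110 113]
 [ 72  71  68  71  68 102 106 114 114 108]
 [ 70  71  71  67  71 102 106 106 112 111]
 [ 66  71  70  67  67  98 105 112 112 109]
 [ 71  70  70  69  64 100 105 111 111 109]
 [ 72  71  72  64  69  99 108 110 111 110]
 [ 72  68  73  68  68  96 101 110 114 110]]
[[126 124 119 123 115 100  65  65  66  65  66  68]
 [ 87 232 230 229 216 216  99  58  73  70  69  68]
 [107 101  87  73 245 246 109  60  66  68  73  68]
 [110 114  96 165 245 243 139  64  68  69  69  69]
 [109 107  89 255 244 252  93  60  71  69  70  72]
 [109 109  95 248 234 231  93  63  68  72  65  66]
 [111 108 111 108 103 100  72  67  71  71  71  68]
 [111 108 110 111 107 108  76  67  65  70  71  66]
 [110 108 106 109 105 106  74  66  68  71  62 116]
 [109 111 108 106 106 103  97 109 111 
[... 599 characters left out ...]
  99]
 [ 67  65  62  61  96  98 104  97 104  99]
 [ 63  65  65  55  94 101 101 101 100 102]
 [ 68  65  64  61  91 103 101  98  99 101]]
[[156 153 157 151 156 157 155 152 153 153 149]
 [219 218 217 218 212 152 155 150 154 152 152]
 [234 233 233 237 230 190 150 153 152 152 151]
 [233 236 234 237 230 174 149 151 154 155 156]
 [233 234 234 238 231 171 151 148 156 160 154]
 [232 233 233 236 235 117 149 153 156 154 153]
 [230 231 233 238 237 126  44 139 146 143 149]
 [231 229 231 236 236 109  57  62  67  68  63]
 [232 230 230 237 239 105  56  63  60  63  65]
 [238 250 103  79  77  57  61  65  66  66  63]
 [ 91 100  99 102 100  60  64  63  67  65  65]
 [102 104 100 106 104  62  63  62  63  63  65]]
```

Run:
```python
from h import *
c=ctrl.get_calibration("wrist")
def f(pos,rv,pxs,w):
    T=np.eye(4);T[:3,:3]=Ro.from_rotvec(rv).as_matrix();T[:3,3]=pos;W=T@c["T_tool_cam"]
    u=cv2.undistortPoints(np.array(pxs,float).reshape(-1,1,2),c["mtx"],c["distortion"])[:,0]
    r=np.c_[u,np.ones(2)]@W[:3,:3].T; r=r/-r[:,2:]
    return W[2,3]-w/np.linalg.norm(r[0]-r[1])
p2=[0.55624579,0.00435032,0.13462522];r2=[3.13159163,0.24595438,0.00517768]
v=np.load("s3.npy");s1=np.load("s1.npy")
for e in(56.2,56.5,56.8): print("w2",e,f(p2,r2,[(317.6-e/2,232),(317.6+e/2,232)],.034))
for e in(34.8,35.1,35.5): print("w1",e,f(s1[:3],s1[3:],[(319-e/2,195),(319+e/2,195)],.034))
for e in(63.9,64.05,64.3): print("w3",e,f(v[:3],v[3:],[(317.5-e/2,241),(317.5+e/2,241)],.034))
```

```text
w2 56.2 0.10000221869520834
w2 56.5 0.10092219695031751
w2 56.8 0.1018324617896609
w1 34.8 0.09360666243964338
w1 35.1 0.09609256751559148
w1 35.5 0.09934176201447592
w3 63.9 0.09014123045702402
w3 64.05 0.09049405727707532
w3 64.3 0.09107844613968705
```

The checks give travel now of about 9.7–10.5 mm by pose and contact onset, and 10.4–11.7 mm optically. The force of about 7.4 N is close to half travel. I'll press 1.5 mm more.

>>> {"method": "play_rows", "body": {"deltas": [{"xyz": [0,0,0.001],"yaw": 0},{"xyz": [0,0,0.0005],"yaw": 0},{"xyz": [0,0,0],"yaw": 0},{"xyz": [0,0,0],"yaw": 0},{"xyz": [0,0,0],"yaw": 0}]}}

```text
t: 6.8
eef_pos: [0.5543, 0.0043, 0.1009]
ee_rot: [3.132, 0.246, 0.001]
wrist_force: [-1.0, -0.8, 7.6]
width: 0.0007
```

>>> {"method": "play_rows", "body": {"deltas": [{"xyz": [0,0,0],"yaw": 0},{"xyz": [0,0,0],"yaw": 0},{"xyz": [0,0,0],"yaw": 0},{"xyz": [0,0,0],"yaw": 0},{"xyz": [0,0,0],"yaw": 0}]}}

```text
t: 7.22
eef_pos: [0.5542, 0.0043, 0.1009]
ee_rot: [3.132, 0.246, 0.001]
wrist_force: [-1.0, -0.4, 8.0]
width: 0.0007
```

Run:
```python
from h import *
F=[]
for i in range(8):
    b=ctrl.get_image("wrist")[:,:,::-1];s=ctrl.read_state();F.append(np.r_[s["wrist_force"],s["eef_pos"][2]])
a=ctrl.get_image("side")[:,:,::-1]
F=np.array(F);print(F.mean(0).round(4),F.std(0).round(4),s["t"],s["eef_pos"],s["ee_rot"])
g=b.astype(int).sum(2)//3
print(g[238:246,282:290]);print(g[238:246,346:355])
c=cv2.resize(a[160:260,255:375],None,fx=6,fy=6,interpolation=cv2.INTER_CUBIC)
cv2.imwrite("pics/s4.png",np.clip(c.astype(float)*1.7,0,255).astype('uint8'))
cv2.imwrite("pics/w4.png",b)
```

```text
[-1.1522  0.289   7.6514  0.1009] [0.2898 0.2376 0.2116 0.    ] 7.6167 [0.55424748 0.00429249 0.10093328] [3.13187130e+00 2.45825116e-01 1.08540822e-03]
[[ 74  67  65  73 107 104 110 110]
 [ 76  72  64  67  97 107 110 115]
 [ 69  70  70  69  99 104 113 113]
 [ 70  69  68  69 100 106 110 111]
 [ 70  67  66  68 102 104 108 109]
 [ 70  71  69  66 100 105 106 115]
 [ 72  67  68  66 102 109 110 110]
 [ 70  73  71  68  95 103 109 111]]
[[114 110 102 108  71  64  69  68  69]
 [112 113 105 111  71  65  67  71  66]
 [111 106 100 107  73  68  70  67  66]
 [112 112 109 103  71  67  68  66  73]
 [116 107 103 102  72  68  70  69  70]
 [111 108 101 103  69  67  71  73  66]
 [111 110 105 100  73  70  72  71  70]
 [121 113 107 105  70  69  72  72  74]]
```

View pics/w4.png

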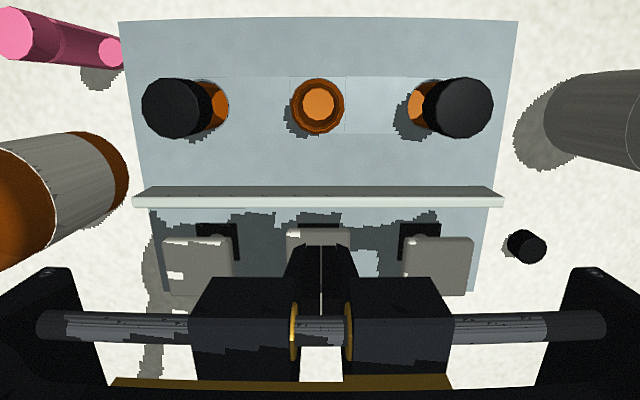

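View pics/s4.png

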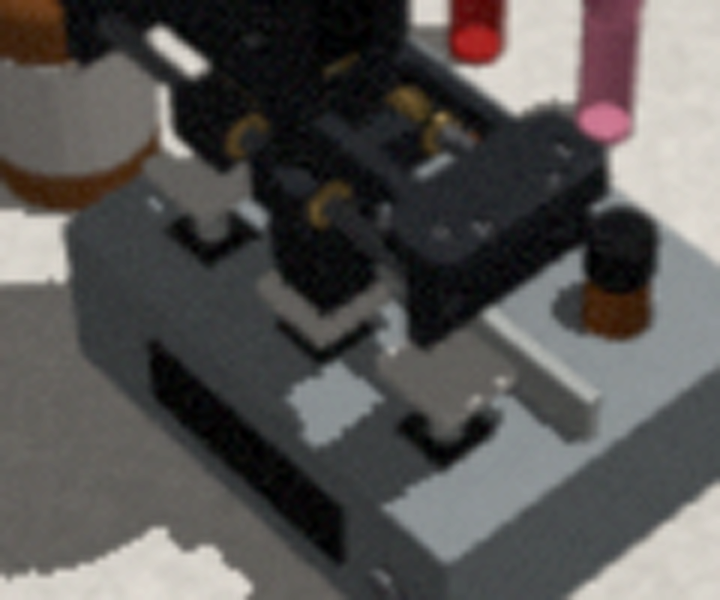

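The force is steady at 7.65 N, which is about half travel. The tip is at z = 0.0929 against the rail's 0.092. The neighbouring keys are up and untouched, and the bottles and loose cap look unmoved. Handing in while still pressing.

Run:
```python
from cell import ctrl
print(ctrl.sign_off()); s=ctrl.read_state(); print(s["t"],s["eef_pos"],s["wrist_force"])
```

```text
the job is handed in; nothing more can be done
None
the job is handed in; nothing more can be done
```

The middle vial is the one without a cap, so I pressed the middle key with closed fingertips to about half travel. I handed in at about 7.6 s, still pressing it.

**Last checks on the key level:**

| Check | Result | Meaning |
|---|---|---|
| Push-back force | 7.65 N, steady | about 12 mm of travel (7.5 N is half) |
| Tip height from the arm's pose | 92.9 mm (rail is 92 mm) | about 11 mm of travel (10.2–11.9 mm from when contact began) |
| Wrist camera, measured before the last 1.5 mm | 10.4–11.7 mm | about 12–13 mm of travel after it |

These do not agree exactly: they spread from about 10 to 13 mm. I stopped in the middle of that range, so the key top should be within about 1–2 mm of the rail. It is well short of the bottom stop at 24 mm.

**Rest of the scene:** in the last pictures the other two keys were up, and the gripper was clear of the vials and bottles. I saw no movement of the bottles or the loose cap, judging by eye. I did not measure how far the vial itself rose.

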